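Clear the glass dish and torque the jar cap

TASK

Lift the small glass dish off the cap of the jar clamped in the cap torque tester and set it down gently, upright, in the middle of the balance pan. Then turn the jar's cap clockwise, regripping as needed, until it is felt to be home and twists the tester's turntable into its marked band (0.35 to 0.65 rad), hold it there briefly and let go. The glass and the cap are brittle and the pan is delicate, so handle them lightly, and leave the three specimen mounts where they stand.

Things in the scene. Friction and masses are not known exactly. Their poses are not given: they have to be found in the camera images.
- dish: small straight-sided round glass dish, open at the top: outside diameter 54, height 34, wall 3, about 60 g; origin at the centre of its underside, z up. It starts on top of the jar's cap. Seize it across its outside.
- tester: cap torque tester: a fixed white box 170 x 200 x 50 high, with a sprung turntable on top that holds a clear glass jar (diameter 66) upright on the axis; the jar stands clamped between four rubber pins 96 high above the bench. Origin at the centre of the box's underside, on the vertical turntable axis; front to -x of its frame.
- turntable (a joint): twist of the tester's turntable (rad), 0 at rest, growing clockwise seen from above; a spring of 0.6 N m per rad resists it and brings it back to 0 when let go. While the cap is still turning on its thread it reads about 0.1; once the cap is home the turntable turns along with it. Short pointers, front and back, show it on the box's scales, whose two thick ticks mark 0.35 and 0.65.
- cap_top (a point): centre of the screw cap's flat top, on the tester's axis. The cap is a ribbed black cylinder, diameter 52, height 24, top 174 above the bench. It starts unscrewed by an unknown amount (1.5 to 2.8 rad), turns stiffly (0.05 N m), neither rises nor comes off, and has a firm stop when home (clockwise from above). The jar's 66 wide shoulder lies 42 below this point.
- pan: round steel pan of the balance, diameter 124, 6 thick, centred over the balance (a fixed grey box 170 x 190 x 50 high), on a vertical spring of 1.2 N per mm with 12 mm of travel; origin at the centre of its underside, which is 66 above the bench when empty.
- pan_top (a point): centre of the pan's upper face, about 71 above the bench when empty.
- mount_a: black specimen mount, a disc of diameter 30, height 18, on the bench; leave it alone. Origin: centre of the underside.
- mount_b: a second such mount on the bench; leave it alone. Origin: centre of the underside.
- mount_c: a third such mount, standing on a rear corner of the tester's box; leave it alone. Origin: centre of the underside.

How it is judged:
On the way, in this order (a step that is already met when the one before it is completed fails the run):
1. The dish stands upright on the balance pan, its centre within 18 mm of the pan's centre, let go (horizontal distance between dish and pan_top below 0.018 m and z of dish in the frame of pan_top between -0.003 and 0.004 m and angle between dish's own z axis and vertical below 0.1 rad and contact force between the fingers and dish below 0.1 N), for 0.3 s.
2. With the fingers on the cap (tool centre point within 30 mm of the centre of the cap's top), the cap is home and the turntable is held twisted between 0.35 and 0.65 rad for 0.3 s (distance between the grasp point and cap_top below 0.03 m and contact force between the fingers and tester above 1 N and value of joint turntable between 0.35 and 0.65 rad), for 0.3 s.
At the end, for the whole second after the job is handed in: The dish rests upright on the pan within 18 mm of its centre; the turntable has been let go and is back below 0.12 rad; the gripper touches nothing (all of step 1 and linear speed of dish below 0.02 m/s and value of joint turntable below 0.12 rad and contact force between the fingers and tester below 0.1 N).
It fails at once if The fingers press the dish, or the cap, jar or tester, with more than 32 N, both fingers together (16 N each) (contact force between the fingers and dish above 32 N or contact force between the fingers and tester above 32 N).
It fails at once if The balance pan is loaded with more than 8 N, by pressing, dropping or knocking (contact force between pan and anything else above 8 N).
It fails at once if The cap is overtightened: the turntable is twisted past 0.8 rad (value of joint turntable above 0.8 rad).
It fails at once if The dish is tipped by more than 0.6 rad, or dropped or flung (moves faster than 0.3 m/s while the fingers do not hold it, as after a fall of 5 mm) (angle between dish's own z axis and vertical above 0.6 rad or (contact force between the fingers and dish below 0.1 N and linear speed of dish above 0.3 m/s)).
It fails at once if One of the three specimen mounts is shifted by more than 20 mm (distance of any of mount_a, mount_b, mount_c from where it was at the start of the episode above 0.02 m).
It also fails if it takes over 70 s, if anything falls off the work surface, if the arm or the gripper's body presses on something with over 40 N, if the wrist force passes 120 N, or if a joint passes its speed limit or range.

ROBOT

A 6-joint arm with a two-finger parallel gripper is mounted at the origin on the work surface. World frame = base frame: x ahead of the robot, y to its left, z up, the work surface at z = 0. Lengths are in m, angles in rad, forces in N, time in s.
With the tool pointing down it reaches from about 0.225 to 0.875 m from the base axis. Payload 3.4 kg.
Tool frame: the origin (TCP) lies between the finger pads, 19 mm behind the fingertips; this is the grasp point; z points along the fingers, y is the line along which they close (so a half turn about z gives the same grasp; the last joint's range is limited). The gripper opens to 85 mm and grips with 20 to 120 N. Pads are 22 mm wide; open, the fingers measure 114 mm over their backs; the gripper's body (76 mm by 85 mm) begins 54 mm behind the grasp point. The pads swing forward as they close: fully open they stand 13 mm farther back than shut.
Start: joints at [0.995, 0.276, 1.505, -0, 1.361, -0.121], TCP at [0.253, 0.517, 0.25] pointing down, gripper open.
Joint ranges: [-2.89, 2.89], [-0.75, 2.08], [0.22, 2.7], [-1.18, 4.32], [0.11, 2.71], [-2.7, 2.7]. Speed limits (rad/s): [2.57, 2.57, 3.14, 3.14, 3.14, 3.14].

INTERFACE

Orientations are given as a 3x3 rotation matrix whose columns are the frame's x, y, z axes.
In Python, from plant import arm, vision, models gives the robot as it stands. Calls block until the motion is done:
- arm.reach(position, orientation): joint-space move of the TCP to a pose.
- arm.movel(position, rotation=None, velocity=0.15): straight line of the TCP; rotation=None keeps the orientation; velocity is the mean speed in m/s.
- arm.move_j(angles): joint-space move.
- arm.move_gripper(opening): finger opening in m; the grip force is fixed at half the most; returns when the fingers have stopped.
- arm.pause(seconds).
- arm.solve_ik(position, orientation): joint angles nearest the present ones, or None.
- arm.observe(): the state.
- vision.get_image(name): name is "scene" or "top" or "wrist"; returns the picture (400x640x3 uint8, blue, green, red); there is no depth.
- vision.camera_params(name): a dict with "camera_matrix" (3x3 intrinsics, pixels), "k1" (the pictures are not rectified: a ray, as slopes to the right and down, at radius r is drawn at 1 + k1 r^2 times it, then the intrinsics apply), "pose" (4x4, takes a point from camera to world coordinates); the wrist camera has in their place "hand_eye" (4x4, takes a point from camera to tool coordinates, whose origin is the TCP and whose axes are the flange's). Camera axes: x right, y up, looking along -z (the intrinsics and any distortion apply to the point x, -y, -z); pixel columns grow to the right and rows downward; lengths in m; the calibration is good to about 2 mm. A picture is of the moment at which its call begins: read the wrist's pose just before it. camera_params takes no time and is no camera call.
A pose or a line that the arm cannot do raises arm.IKError and nothing moves.
- arm.close_job(): hands the job in; it is judged then, once.
Trained networks look in the newest picture that a camera, given by its name, has taken for a name from the list of things; names that differ only in an ending like _2 or _b are one class to them, and where a whole thing is asked for, a point or a joint stands for the part that bears it (a point fixed in the world has none). Each returns a list of dicts, best first, with "conf" (0 to 1); they miss things now and then, are a little off and sometimes report something else, mostly with a low value. They report only what shows in the picture. A call takes as long as a camera call.
- models.look_for(label, camera): "bbox" ([left, top, width, height] in pixels, round what is visible of it).
- models.silhouettes(label, camera): "region" (400x640 bool, what is visible of it) and "bbox" ([left, top, width, height] in pixels, round what is visible of it).
The state is a dict: "clock": time; "joint_positions": joint angles; "joint_vel": joint speeds; "tau": joint torques, N m; "eef_pos": TCP position; "ee_rot": TCP orientation; "wrist_force": force on the tool from outside, world axes, zero at the start; "torque": the same for the moment, N m; "finger_gap": finger opening in m; "gripper_force": force on a finger pad.
Only numpy, scipy, OpenCV 4.12 (cv2) and the standard library are available. Lean on these libraries where they do the work, as an engineer would, in place of code of your own. Each camera call takes 0.05 s, during which the arm holds its last target. There are 200 camera calls.

## Working session

There is one attempt and no reset: what is moved stays moved. The work goes in short steps, each a Python script; the robot and the scene stay as the last script left them, time stands still between calls to the robot, and variables do not carry over. Pictures are saved under pics/ and viewed, at most 10 in all, crops included, and the job is handed in when it is done.

```bash
ls; mkdir -p pics; cat > h.py <<'E'
import numpy as np, cv2
from plant import arm, vision, models
def cam(name, st=None):
    p=vision.camera_params(name)
    K=np.array(p["camera_matrix"]);k1=p["k1"]
    if "pose" in p: T=np.array(p["pose"])
    else:
        st=st or arm.observe(); W=np.eye(4);W[:3,:3]=st["ee_rot"];W[:3,3]=st["eef_pos"]
        T=W@np.array(p["hand_eye"])
    return K,k1,T
def ray(c,uv):
    K,k1,T=c
    q=cv2.undistortPoints(np.array([[uv]],float),K,np.array([k1,0,0,0.]))[0,0]
    d=T[:3,:3]@np.array([q[0],-q[1],-1.]); return T[:3,3],d/np.linalg.norm(d)
def at_z(c,uv,z):
    o,d=ray(c,uv); return o+d*(z-o[2])/d[2]
def proj(c,P):
    K,k1,T=c; q=(np.asarray(P)-T[:3,3])@T[:3,:3]
    x=np.array([q[0],-q[1]])/-q[2]; x=x*(1+k1*x@x); return K[:2,:2]@x+K[:2,2]
def tri(rays):
    A=0;b=0
    for o,d in rays:
        M=np.eye(3)-np.outer(d,d);A=A+M;b=b+M@o
    return np.linalg.solve(A,b)
E
python3 - <<'E'
from h import *
for n in ("scene","top","wrist"):
    im=vision.get_image(n); cv2.imwrite(f"pics/{n}0.png",im)
    c=cam(n); print(n,c[2][:3,3].round(3),c[0][0,0],c[1])
    for l in ("dish","tester","turntable","cap_top","pan","mount_a"):
        for r in models.look_for(l,n)[:3]: print(l,np.round(r["bbox"]),round(r["conf"],2))
print(arm.observe()["clock"])
E
```

```text
pics
scene [ 1.242 -0.004  0.778] 478.9193385882109 -0.03481593582197218
dish [402. 131.  27.  32.] 0.8
dish [442. 206.  15.  17.] 0.44
tester [361. 159. 101.  85.] 0.67
turntable [382. 158.  51.  62.] 0.93
turntable [400. 132.  29.  31.] 0.61
cap_top [401. 159.  30.  14.] 0.77
cap_top [307. 250.  11.  19.] 0.19
pan [183. 191.  57.  42.] 0.81
mount_a [304. 248.   8.  22.] 0.76
mount_a [442. 206.  14.  19.] 0.65
mount_a [306. 210.  11.  17.] 0.57
top [0.372 0.049 1.146] 510.44911381846583 -0.10725011280638512
dish [213. 216.  31.  29.] 0.58
tester [190. 195.  95.  81.] 0.92
turntable [210. 205.  56.  64.] 0.74
pan [408. 195.  53.  56.] 0.84
mount_a [196. 202.  12.  10.] 0.49
mount_a [333. 178.  12.  15.] 0.46
wrist [0.186 0.551 0.375] 343.102257696228 -0.027087508275765643
tester [120. 333. 137.  66.] 0.85
1.05
```

```bash
python3 - <<'E'
import cv2,numpy as np
t=cv2.imread("pics/top0.png")[150:320,160:500]; s=cv2.imread("pics/scene0.png")[110:290,160:500]
a=cv2.resize(t,(800,400),interpolation=3);cv2.imwrite("pics/t1.png",a)
cv2.imwrite("pics/s1.png",cv2.resize(s,(800,424),interpolation=3))
E
```

```text
(no output)
```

View pics/t1.png

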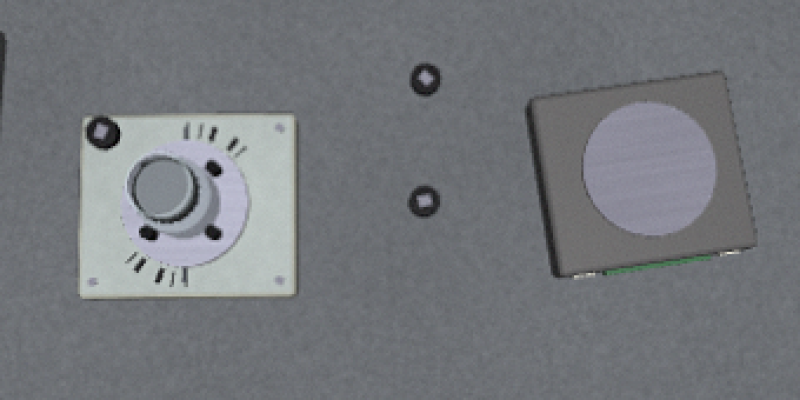

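View pics/s1.png

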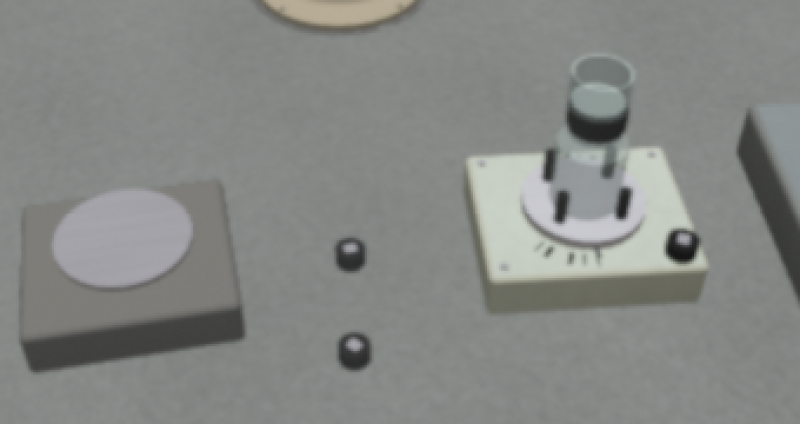

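The top view shows the tester at the left, with the jar and dish near (229,229). mount_c is on the box's rear-left corner at (203,206), the two bench mounts are at (340,184) and (340,235), and the pan is near (436,221). The scene view shows the dish standing upright on the cap at about (415,148). I'll get coarse positions and then look with the wrist camera.

```bash
python3 - <<'E'
from h import *
ct,cs=cam("top"),cam("scene")
vision.get_image("top");vision.get_image("scene")
def cen(l,n,i=0):
    r=models.silhouettes(l,n)
    if not r: return None
    b=r[i]["bbox"]; m=r[i]["region"]; 
    y,x=np.nonzero(m); print(l,n,np.round(b,1),round(r[i]["conf"],2),x.mean().round(1),y.mean().round(1)); return np.array([b[0]+b[2]/2,b[1]+b[3]/2])
d=[cen("dish","top"),cen("dish","scene")]
p=[cen("pan","top"),cen("pan","scene")]
cen("turntable","top");cen("tester","top")
print("dish",tri([ray(ct,d[0]),ray(cs,d[1])]),"pan",tri([ray(ct,p[0]),ray(cs,p[1])]))
print("pan z.071",at_z(ct,p[0],.071),at_z(cs,p[1],.071))
for uv,z in(((203,206),.068),((340.5,183.6),.018),((340.2,235.4),.018)): print("mount",at_z(ct,uv,z))
f=lambda a,b:(160+a*340/800,150+b*170/400)
for a,b in((80,115),(295,115),(295,297),(80,297)): print("box",at_z(ct,f(a,b),.05).round(3))
print("tt", at_z(ct,f(185,203),.055))
print(np.array(vision.camera_params("wrist")["hand_eye"]).round(3), arm.observe()["ee_rot"].round(2) if hasattr(arm.observe()["ee_rot"],'round') else arm.observe()["ee_rot"])
E
```

```text
dish top [213.1 212.9  32.5  34.3] 0.71 227.9 228.6
dish scene [401.6 133.7  27.9  29.7] 0.64 414.7 146.9
pan top [407.  197.4  55.5  54.5] 0.75 435.1 221.4
pan scene [184.2 188.6  55.2  44.3] 0.74 211.8 211.7
turntable top [210.2 202.6  54.5  69.6] 0.8 242.4 239.3
tester top [191.8 197.2  93.6  79.9] 0.95 242.3 239.7
dish [0.48088047 0.21852395 0.18750414] pan [ 0.51505193 -0.20302848  0.06239729]
pan z.071 [ 0.51380273 -0.19937536  0.071     ] [ 0.523488   -0.20229511  0.071     ]
mount [0.5447897  0.29770929 0.068     ]
mount [0.61028713 0.00159061 0.018     ]
mount [0.4928612  0.00077577 0.018     ]
box [0.563 0.323 0.05 ]
box [0.567 0.123 0.05 ]
box [0.4   0.118 0.05 ]
box [0.395 0.313 0.05 ]
tt [0.48270263 0.22018297 0.055     ]
[[ 0.001  0.955  0.295  0.075]
 [ 1.    -0.001 -0.     0.001]
 [ 0.     0.295 -0.955 -0.125]
 [ 0.     0.     0.     1.   ]] [[-0.9   0.44  0.  ]
 [ 0.44  0.9   0.  ]
 [-0.    0.   -1.  ]]
```

```bash
cat >> h.py <<'E'
from scipy.optimize import least_squares
def R(yaw):  # tool down, tool x axis at yaw
    c,s=np.cos(yaw),np.sin(yaw); return np.array([[c,s,0],[s,-c,0],[0,0,-1.]])
A=np.linspace(0,2*np.pi,90,endpoint=False)
def fit(obs,r,h,p0):
    """obs: list of (cam, bbox); cylinder radius r, height h; returns base centre"""
    def f(p):
        e=[]
        for c,b in obs:
            q=np.array([proj(c,[p[0]+r*np.cos(a),p[1]+r*np.sin(a),p[2]+z]) for a in A for z in (0,h)])
            lo,hi=q.min(0),q.max(0); w=1/c[3] if len(c)>3 else 1
            e+=[lo[0]-b[0],lo[1]-b[1],hi[0]-b[0]-b[2],hi[1]-b[1]-b[3]]
        return np.array(e)
    s=least_squares(f,p0,loss="soft_l1"); return s.x,f(s.x).round(1)
def look(label,n,near=None):
    """best network box + picture's camera; near: expected point"""
    st=arm.observe(); im=vision.get_image(n); c=cam(n,st)
    r=models.silhouettes(label,n)
    if near is not None:
        u=proj(c,near); r=[k for k in r if np.hypot(k["bbox"][0]+k["bbox"][2]/2-u[0],k["bbox"][1]+k["bbox"][3]/2-u[1])<40]
    return im,c,(np.array(r[0]["bbox"]) if r else None),(r[0]["conf"] if r else 0)
E
python3 - <<'E'
from h import *
T=np.array([.482,.219]);P=np.array([.516,-.201])
for y in (0,np.pi,np.pi/2,-np.pi/2,-.8,.8):
    q=arm.solve_ik([*T,.33],R(y)); print(y,None if q is None else np.round(q,2))
obs=[]
for i,y in enumerate((np.pi,-np.pi/2,np.pi/2)):
    try: arm.reach([*T,.33],R(y))
    except arm.IKError: print("no",y); continue
    im,c,b,cf=look("dish","wrist",[*T,.19]); print(y,b,cf,arm.observe()["clock"])
    cv2.imwrite(f"pics/w{i}.png",im)
    if b is not None: obs.append((c,b))
print(fit(obs,.027,.034,[*T,.174]))
E
```

```text
0 [ 0.3   0.17  1.45 -0.    1.52  1.87]
3.141592653589793 [ 0.3   0.17  1.45 -0.    1.52 -1.28]
1.5707963267948966 [ 0.3   0.17  1.45 -0.    1.52  0.3 ]
-1.5707963267948966 None
-0.8 [ 0.3   0.17  1.45 -0.    1.52  2.67]
0.8 [ 0.3   0.17  1.45 -0.    1.52  1.07]
3.141592653589793 [280.6 160.4  72.9  74.2] 0.92 2.9833
no -1.5707963267948966
1.5707963267948966 [282.9 164.   72.1  70.1] 0.79 4.4833
(array([0.48316297, 0.21966163, 0.17341518]), array([ 0.3, -1.7, -0.9,  0.7,  0.4, -5.8, -0.1,  0.7]))
```

```bash
python3 - <<'E'
import cv2,numpy as np
cv2.imwrite("pics/w_both.png",np.hstack([cv2.imread(f"pics/w{i}.png")[100:330,180:480] for i in (0,2)]))
E
```

```text
(no output)
```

View pics/w_both.png

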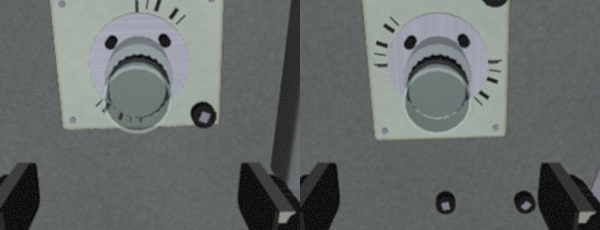

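The wrist views show the dish's rim centred near (318,197), standing level on the cap. The fitted height is 0.1734, against 0.174 from the text. Next I'll descend and close in small steps, watching the pad force.

```bash
python3 - <<'E'
from h import *
D=np.array([.4832,.2197])
arm.reach([*D,.33],R(np.pi)); arm.movel([*D,.195],velocity=.12)
s=arm.observe();print(s["wrist_force"],s["finger_gap"],s["gripper_force"])
for o in (.062,.058,.0565,.0555,.055,.0545,.054,.0537,.0534,.053,.0525):
    arm.move_gripper(o); s=arm.observe()
    print(o,round(s["finger_gap"],5),np.round(s["gripper_force"],2),np.round(s["wrist_force"],2),round(s["clock"],2))
    if np.max(s["gripper_force"])>5: break
E
```

```text
[0.57605305 0.92654054 0.24723323] 0.08544137829961136 0.0
0.062 0.06193 0.0 [ 0.01  0.73 -0.93] 7.53
0.058 0.05813 0.0 [ 0.77  0.15 -0.48] 7.74
0.0565 0.05661 0.04 [-1.16  0.62  0.34] 7.96
0.0555 0.05537 0.22 [ 0.61 -0.1  -0.44] 8.18
0.055 0.05522 0.25 [ 0.2  -0.22 -0.33] 8.39
0.0545 0.05462 0.29 [ 0.67 -0.91  0.88] 8.61
0.054 0.0539 0.73 [ 0.44 -0.15  0.2 ] 8.82
0.0537 0.0535 4.8 [-0.28 -1.44  1.04] 9.04
0.0534 0.05355 10.07 [ 0.63 -0.48  1.37] 9.26
```

```bash
python3 - <<'E'
from h import *
D=np.array([.4832,.2197]);P=np.array([.516,-.201])
arm.move_gripper(.0535)
arm.movel([*D,.215],velocity=.05); s=arm.observe();print(s["finger_gap"],s["gripper_force"],s["wrist_force"])
arm.movel([*D,.30],velocity=.12)
arm.movel([*P,.30],velocity=.2); s=arm.observe();print(s["finger_gap"],s["gripper_force"],s["wrist_force"],s["clock"])
obs=[]
for y in (np.pi,np.pi/2):
    if y!=np.pi: arm.movel([*P,.30],R(y),.1); arm.pause(.2)
    im,c,b,cf=look("pan","wrist",[*P,.07]); print("pan",b,cf); cv2.imwrite(f"pics/p{y:.0f}.png",im)
    if b is not None: obs.append((c,b))
    im,c,b,cf=look("dish","wrist"); print("dish",b,cf, fit([(c,b)],.027,.034,[*P,.28]) if b is not None else "")
print(obs and fit(obs,.062,.006,[*P,.066]))
o2=[]
for n in("top","scene"):
    im,c,b,cf=look("pan",n,[*P,.07]); print(n,b)
    if b is not None:o2.append((c,b))
print(fit(o2,.062,.006,[*P,.066]),arm.observe()["clock"])
cv2.imwrite("pics/p_both.png",np.hstack([cv2.imread(f"pics/p{i}.png")[60:,130:510] for i in (3,2)]))
E
```

```text
0.053712861665991714 9.916815727483481 [-0.23513199  0.61694324 -0.6297008 ]
0.05356265142441883 9.916912482585758 [ 1.1686657   0.7344446  -0.80459055] 13.1417
pan [257.3 113.3 121.2 104.3] 0.67
dish [246.8 209.8 145.1 148.9] 0.89 (array([ 0.51625815, -0.19876755,  0.27765248]), array([ 1.5, -2.4, -1.5,  1.5]))
pan [264.  107.1 120.8 112. ] 0.57
dish None 0 
(array([ 0.52014272, -0.19698085,  0.05178579]), array([ 5.9, -0.2, -1.5,  7.5,  0.3, -0.4, -6.1,  0.6]))
top [406.7 194.7  54.1  57.9]
scene [180.5 189.6  61.3  41.7]
(array([ 0.51685683, -0.20236957,  0.06460883]), array([ 0.2,  0.2,  3.6, -0.2,  1.7, -0.8,  0.3,  1. ])) 15.6583
```

View pics/p_both.png

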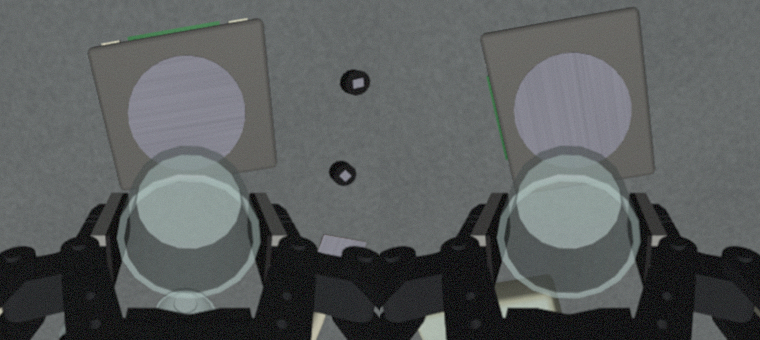

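```bash
python3 - <<'E'
from h import *
p=vision.camera_params("wrist")
P=[.516,-.201,.30]
for y,l,r,t in((np.pi,258,375,115),(np.pi/2,264,382,112)):
    c=cam("wrist",{"ee_rot":R(y),"eef_pos":P})
    # edges left/right/top of circle at z
    f=lambda q:(lambda k:np.array([k[:,0].min()-l,k[:,0].max()-r,k[:,1].min()-t]))(np.array([proj(c,[q[0]+.062*np.cos(a),q[1]+.062*np.sin(a),q[2]]) for a in A]))
    s=least_squares(f,[.516,-.201,.07]);print(s.x,s.fun.round(2))
E
```

```text
[ 0.51963764 -0.20220221  0.06873151] [0. 0. 0.]
[ 0.52163769 -0.20155795  0.07105877] [0. 0. 0.]
```

```bash
python3 - <<'E'
from h import *
P=[.519,-.202]
def fz():
    v=[]
    for _ in range(12): arm.pause(.02); v.append(arm.observe()["wrist_force"][2])
    return np.mean(v)
arm.movel([*P,.13],velocity=.12); arm.movel([*P,.096],velocity=.04); arm.pause(.2); b=fz()
z=.096
while z>.0900:
    z-=.0006; arm.movel([*P,z],velocity=.02); f=fz()-b; print(round(z,4),round(f,2),end="; ")
    if f>1.0: break
s=arm.observe();print(s["eef_pos"],s["clock"])
for o in(.0540,.0545,.056,.06,.07): arm.move_gripper(o); print(arm.observe()["gripper_force"])
im,c,_,_=look("dish","scene"); cv2.imwrite("pics/rel.png",im[140:260,140:340])
E
```

```text
0.0954 -0.31; 0.0948 -0.29; 0.0942 -0.12; 0.0936 -0.1; 0.093 0.09; 0.0924 0.06; 0.0918 0.74; 0.0912 1.12; [ 0.51905364 -0.20202768  0.09126942] 22.225
0.7492255477700382
0.0019177731888930794
0.0
0.0
0.0
```

```bash
python3 - <<'E'
from h import *
P=[.519,-.202]; T=np.array([.4826,.2195])
arm.move_gripper(.085); arm.movel([*P,.16],velocity=.06); arm.movel([*P,.33],velocity=.2)
im,c,b,cf=look("dish","wrist",[*P,.09]); print(b,cf,fit([(c,b)],.027,.034,[*P,.072]) if b is not None else ""); cv2.imwrite("pics/dish_pan.png",im)
q0=arm.observe()["joint_positions"]
obs=[]
for i,y in enumerate((np.pi/2,np.pi)):
    arm.reach([*T,.30],R(y))
    im,c,b,cf=look("cap_top","wrist",[*T,.165]); print(b,cf); cv2.imwrite(f"pics/c{i}.png",im)
    if b is not None: obs.append((c,b))
print(obs and fit(obs,.026,.024,[*T,.15]))
o2=[]
for n in("top","scene"):
    im,c,b,cf=look("cap_top",n,[*T,.165]); print(n,b)
    if b is not None:o2.append((c,b))
print(o2 and fit(o2,.026,.024,[*T,.15]),arm.observe()["clock"])
cc=np.hstack([cv2.imread(f"pics/c{i}.png")[90:290,220:420] for i in (0,1)])
cv2.imwrite("pics/c_all.png",np.hstack([cv2.resize(cc,(760,380),interpolation=3)]))
cv2.imwrite("pics/dp.png",cv2.imread("pics/dish_pan.png")[60:330,180:480])
E
```

```text
[293.5 141.   53.1  53.9] 0.64 (array([ 0.52042904, -0.19895793,  0.06876239]), array([ 0.6, -0.6, -0.6,  0.6]))
[280.1 162.4  72.6  70.1] 0.74
None 0
(array([0.48247094, 0.22017801, 0.15668003]), array([ 1.4, -1.4, -1.4,  1.3]))
top [225.3 227.8  20.   15.9]
scene None
(array([ 0.53073877,  0.30278147, -0.41970732]), array([ 0.9, -0.9, -0.9,  0.9])) 29.525
```

View pics/dp.png

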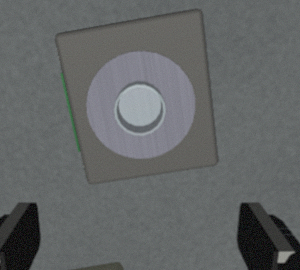

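View pics/c_all.png

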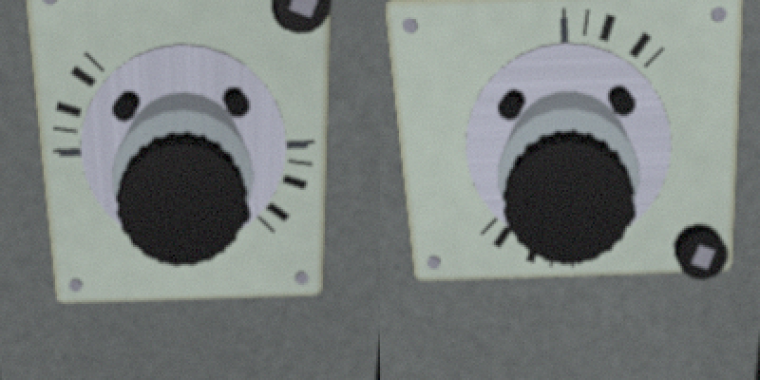

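The dish stands upright at the pan's centre. In the cap views I read extents of x 282–351, y 159.5–229.5 (view 1) and x 286–354, y 159.5–229 (view 2). I'll fit both.

```bash
python3 - <<'E'
from h import *
T=[.4826,.2195,.30]
C=[cam("wrist",{"ee_rot":R(y),"eef_pos":T}) for y in(np.pi/2,np.pi)]
print(fit([(C[0],(282.1,159.5,69,70)),(C[1],(285.8,159.5,68.4,69.5))],.026,.024,[.4826,.2195,.15]))
for y in (4.4,1.87,-.7): print(arm.solve_ik([.482,.22,.165],R(y)))
E
```

```text
(array([0.48221683, 0.2213532 , 0.15180813]), array([-0.2, -2. , -0.4, -0.4, -0.9, -0.2, -0.6,  1.9]))
[ 2.96827596e-01  2.71822648e-01  1.73495180e+00 -4.44089210e-16
  1.13481820e+00 -2.53237608e+00]
[ 2.96827596e-01  2.71822648e-01  1.73495180e+00 -4.44089210e-16
  1.13481820e+00 -2.37607671e-03]
[ 2.96827596e-01  2.71822648e-01  1.73495180e+00 -4.44089210e-16
  1.13481820e+00  2.56762392e+00]
```

```bash
cat >> h.py <<'E'
def av(n=10):
    v=[]
    for _ in range(n):
        arm.pause(.02); s=arm.observe(); v.append([*s["wrist_force"],s["torque"][2],s["gripper_force"]])
    return np.mean(v,0)
E
python3 - <<'E'
from h import *
C=np.array([.4823,.2205]); y=4.4; a=R(y)[:2,1]
arm.reach([*C,.30],R(y)); arm.movel([*C,.166],velocity=.12); arm.pause(.2)
b=av(15); print(b.round(3))
arm.move_gripper(.058)
for o in (.055,.054,.0533,.0528,.0524,.0521,.0518,.0515,.0512):
    arm.move_gripper(o); s=av(6)-b; f=s[4]; lat=s[:2]@a
    print(o,round(arm.observe()["finger_gap"],4),"pad",round(f,2),"lat",round(lat,2),s[:4].round(2))
    if f>6 or abs(lat)>5: break
print(arm.observe()["clock"])
E
```

```text
[ 0.25   0.11  -0.07  -0.003  0.   ]
0.055 0.0549 pad 0.0 lat 0.65 [-0.65  0.09  0.35 -0.01]
0.054 0.0541 pad 0.19 lat 0.81 [-0.85 -0.02 -0.08 -0.  ]
0.0533 0.0535 pad 0.93 lat 1.78 [-1.74  0.41  1.33 -0.01]
0.0528 0.0526 pad 1.85 lat 4.11 [-3.9   1.3   2.43 -0.  ]
0.0524 0.0525 pad 2.62 lat 5.67 [-5.4   1.73  3.81 -0.02]
34.3667
```

```bash
python3 - <<'E'
from h import *
C=np.array([.4823,.2205]); y=4.4; a=R(y)[:2,1]; b=np.array([.25,.11,-.07,-.003,0])
for k in range(4):
    C=C+a*.0004; arm.movel([*C,.166],velocity=.02); s=av(6)-b; lat=s[:2]@a
    print(k,"pad",round(s[4],2),"lat",round(lat,2))
    if lat<1: break
for o in (.0521,.0519,.0517,.0515,.0513):
    arm.move_gripper(o); s=av(6)-b; f=s[4]; lat=s[:2]@a
    print(o,round(arm.observe()["finger_gap"],4),"pad",round(f,2),"lat",round(lat,2),s[:4].round(2))
    if f>8.5 or abs(lat)>5: break
print(C,arm.observe()["clock"])
E
```

```text
0 pad 2.56 lat 5.4
1 pad 2.17 lat 4.69
2 pad 1.39 lat 2.96
3 pad 0.17 lat 0.57
0.0521 0.0519 pad 0.19 lat 0.06 [-0.11 -0.14 -0.19  0.  ]
0.0519 0.0521 pad 1.45 lat -1.08 [ 1.01 -0.36 -0.49 -0.01]
0.0517 0.0517 pad 5.04 lat -2.1 [ 2.05 -0.47 -0.4   0.03]
0.0515 0.0518 pad 9.02 lat -3.1 [ 2.99 -0.84 -0.32 -0.  ]
[0.48077744 0.22099173] 37.0333
```

```bash
cat > turn.py <<'E'
from h import *
def turn(C,y,dy,ymin,tstop,tmax,k=.00006,b=np.array([.25,.11,-.07,-.003,0])):
    i=0
    while y-dy>=ymin:
        y-=dy; arm.move_j(arm.solve_ik([*C,.166],R(y))); s=av(4)-b
        C=C+np.clip(k*s[:2],-.0003,.0003); i+=1; t=arm.observe()["clock"]
        print(f"{y:.2f} tz {s[3]:.3f} f {s[0]:.1f} {s[1]:.1f} {s[2]:.1f} pad {s[4]:.1f} t {t:.2f}")
        if abs(s[3])>tstop or s[4]>13.5 or np.hypot(*s[:2])>12 or t>tmax: break
    print(list(C),y); return C,y
E
python3 - <<'E'
from turn import *
C=np.array([.48077744,.22099173])-R(4.4)[:2,1]*.0002
turn(C,4.4,.12,3.3,.11,46)
E
```

```text
4.28 tz 0.081 f 3.6 -1.2 -0.4 pad 9.0 t 37.35
4.16 tz 0.066 f 3.6 -0.8 0.3 pad 9.0 t 37.67
4.04 tz 0.078 f 3.5 -1.5 0.8 pad 9.1 t 37.98
3.92 tz 0.079 f 2.9 -1.7 1.3 pad 9.1 t 38.30
3.80 tz 0.083 f 3.2 -2.2 1.7 pad 9.1 t 38.62
3.68 tz 0.026 f 3.2 -2.6 2.7 pad 9.2 t 38.93
3.56 tz 0.063 f 1.7 -2.3 2.7 pad 9.2 t 39.25
3.44 tz 0.018 f 1.8 -3.1 4.0 pad 9.3 t 39.57
3.32 tz 0.047 f 0.6 -2.9 4.4 pad 9.3 t 39.88
[np.float64(0.48240899439052887), np.float64(0.21984363883363842)] 3.3199999999999994
```

```bash
python3 - <<'E'
from turn import *
turn(np.array([.482409,.219844]),3.32,.12,-.6,.13,52)
E
```

```text
3.20 tz 0.024 f 0.7 -2.2 5.2 pad 9.4 t 40.20
3.08 tz 0.048 f 0.6 -2.9 5.8 pad 9.4 t 40.52
2.96 tz 0.025 f 0.4 -2.1 5.7 pad 9.4 t 40.83
2.84 tz 0.032 f 0.2 -2.9 5.8 pad 9.4 t 41.15
2.72 tz 0.057 f 0.2 -2.6 5.4 pad 9.4 t 41.47
2.60 tz 0.034 f 0.4 -2.7 5.7 pad 9.4 t 41.78
2.48 tz 0.111 f -0.5 -2.2 6.1 pad 9.4 t 42.10
2.36 tz 0.220 f -0.5 -2.1 5.4 pad 9.4 t 42.42
[np.float64(0.48249724092180085), np.float64(0.21866497005033442)] 2.359999999999999
```

```bash
python3 - <<'E'
from turn import *
C=np.array([.482497,.218665]); b=np.array([.25,.11,-.07,-.003,0])
arm.move_gripper(.0514); s=av(15)-b; print(s.round(3))
y=2.36
for k in range(2):
    y-=.06; arm.move_j(arm.solve_ik([*C,.166],R(y))); s=av(15)-b; print(round(y,2),s.round(3))
    if s[3]>.28: break
for n in("scene","top","wrist"): cv2.imwrite(f"pics/tw_{n}.png",vision.get_image(n))
t=cv2.resize(cv2.imread("pics/tw_top.png")[195:280,185:295],(440,340),interpolation=3)
s=cv2.resize(cv2.imread("pics/tw_scene.png")[165:250,355:445],(360,340),interpolation=3)
cv2.imwrite("pics/tw.png",np.hstack([t,s])); print(arm.observe()["clock"])
E
```

```text
[-0.351 -1.871  6.014  0.193 10.952]
2.3 [-0.431 -2.152  6.082  0.233 10.917]
2.24 [-0.608 -2.206  6.089  0.254 10.932]
44.0333
```

View pics/tw.png

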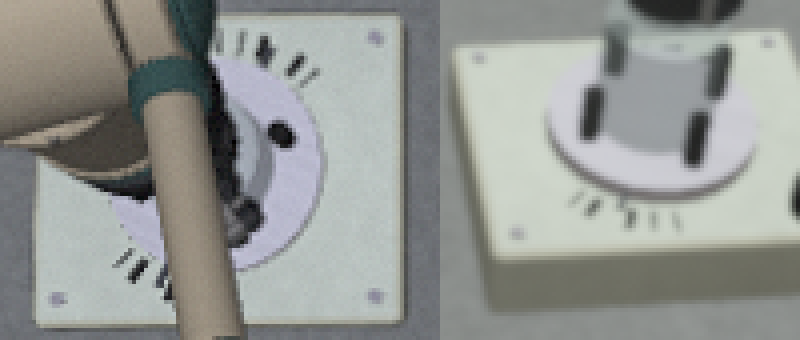

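The scene crop shows the pointer at (622,203), just past the 0.35 tick at (628,212). That puts the turntable at about 0.41 rad, which agrees with the torque (0.254/0.6). I'll twist a little further to mid-band, hold, ease back, release and retreat.

```bash
python3 - <<'E'
from turn import *
C=np.array([.482497,.218665]); b=np.array([.25,.11,-.07,-.003,0]); y=2.16
arm.move_j(arm.solve_ik([*C,.166],R(y))); s=av(40)-b; print(s.round(3))
for k in range(4): y+=.08; arm.move_j(arm.solve_ik([*C,.166],R(y)))
print((av(8)-b).round(3))
for o in(.0525,.054,.058,.07,.085): arm.move_gripper(o); print(round(arm.observe()["gripper_force"],2),end=" ")
arm.movel([*C,.20],velocity=.05); arm.movel([*C,.32],velocity=.2)
P=[.519,-.202]
im,c,bb,cf=look("dish","scene",[*P,.09]); print(bb,cf)
arm.reach([.36,.219,.40],R(np.pi)); arm.pause(.3); cv2.imwrite("pics/end.png",vision.get_image("wrist"))
sc=vision.get_image("scene"); cv2.imwrite("pics/end_s.png",cv2.resize(sc[110:290,160:500],(800,424),interpolation=3))
s=arm.observe();print(s["wrist_force"],s["gripper_force"],s["clock"])
E
```

```text
[-0.607 -2.282  6.164  0.304 10.949]
[ 0.072 -2.003  5.55   0.126 10.923]
0.01 0.0 0.0 0.0 0.0 [196.9 190.4  28.7  28.7] 0.72
[-0.15005061 -0.36470292  0.40889683] 0.0 50.0333
```

View pics/end_s.png

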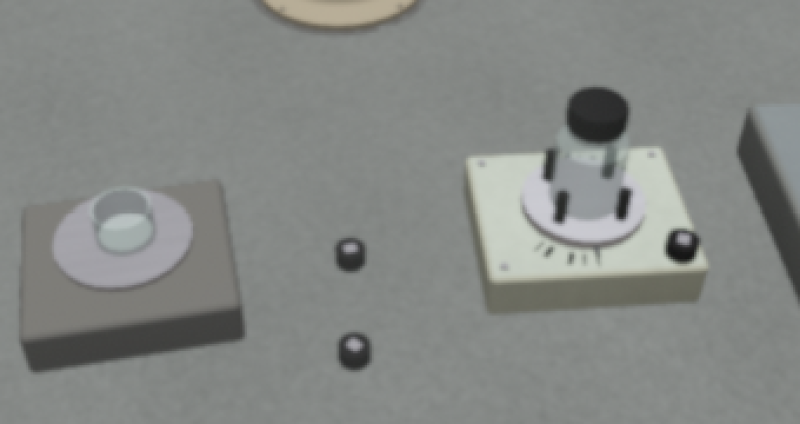

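The dish stands centred on the pan at (125,220) in this view, and the pointer is back at zero at (598,257). The mounts haven't moved and the gripper is clear.

```bash
python3 -c "
from plant import arm
print(arm.close_job())"
```

```text
the job is handed in; nothing more can be done
None
```

The job is handed in with no verdict shown: the dish stands upright in the middle of the pan, the cap was turned home and held at about 0.5 rad (from wrist torque) for 0.8 s, and after release the turntable pointer was back at zero with the mounts in place.

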